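# Line up the printed vases by height on the display board

### The job

Set the four white vases upright in a row on the display board, one centred on each cork coaster, in order of height: the tallest next to the table lamp, stepping down to the shortest next to the filament spool. Don't knock any vase over, and leave the lamp and the spool where they stand.

Things in the scene. Friction and masses are not known exactly. Their poses are not given: they have to be found in the camera images.
- vase_tallest: white fluted vase of round section, open at the top, loose, the tallest of four of one shape: 126 mm high, 59 mm across between 44 and 101 mm above its underside (the part to grip), narrowing to 47 mm at the foot and 48 mm at the rim; wall 4 mm, under 0.15 kg. Origin: centre of the underside; z up its axis.
- vase_second: white fluted vase of round section, open at the top, loose, the second tallest of four of one shape: 104 mm high, 50 mm across between 36 and 83 mm above its underside (the part to grip), narrowing to 40 mm at the foot and 41 mm at the rim; wall 4 mm, under 0.15 kg. Origin: centre of the underside; z up its axis.
- vase_third: white fluted vase of round section, open at the top, loose, the third tallest of four of one shape: 82 mm high, 41 mm across between 29 and 66 mm above its underside (the part to grip), narrowing to 33 mm at the foot and 34 mm at the rim; wall 4 mm, under 0.15 kg. Origin: centre of the underside; z up its axis.
- vase_shortest: white fluted vase of round section, open at the top, loose, the shortest of four of one shape: 60 mm high, 32 mm across between 21 and 48 mm above its underside (the part to grip), narrowing to 26 mm at the foot and 26 mm at the rim; wall 4 mm, under 0.15 kg. Origin: centre of the underside; z up its axis.
- coaster_a: cork coaster, 64 mm across, 4 mm thick, fixed on a dark board (90 x 335 x 12 mm) that lies on the work surface; four in a straight row, 85 mm apart: end coaster on the +y side. Origin: centre of its underside, 12 mm above the work surface (its top: 16 mm). Its y axis runs along the row from d to a; x across the row.
- coaster_b: cork coaster, 64 mm across, 4 mm thick, fixed on a dark board (90 x 335 x 12 mm) that lies on the work surface; four in a straight row, 85 mm apart: second coaster counted from the +y end. Origin: centre of its underside, 12 mm above the work surface (its top: 16 mm). Its y axis runs along the row from d to a; x across the row.
- coaster_c: cork coaster, 64 mm across, 4 mm thick, fixed on a dark board (90 x 335 x 12 mm) that lies on the work surface; four in a straight row, 85 mm apart: third coaster counted from the +y end. Origin: centre of its underside, 12 mm above the work surface (its top: 16 mm). Its y axis runs along the row from d to a; x across the row.
- coaster_d: cork coaster, 64 mm across, 4 mm thick, fixed on a dark board (90 x 335 x 12 mm) that lies on the work surface; four in a straight row, 85 mm apart: end coaster on the -y side. Origin: centre of its underside, 12 mm above the work surface (its top: 16 mm). Its y axis runs along the row from d to a; x across the row.
- lamp: small table lamp standing loose at one end of the row, 125 mm from the nearest coaster's centre: ribbed cream foot 66 mm across at the bottom and yellow globe 64 mm across, 148 mm high in all. May be at either end. Origin: centre of the underside.
- spool: black-flanged spool of purple filament lying flat and loose at the other end of the row, 125 mm from the nearest coaster's centre: 90 mm across, 45 mm high. Origin: centre of the underside.
There are look-alikes about, which are no part of the job. Leave any black, blue or pink look-alike of the vase_shortest alone.

How it is judged:
By the outcome, as a careful person would: the job done as asked, in the order asked, and still so for the second after the job is handed in, with the robot touching nothing.
It also fails if it takes over 106 s, if anything falls off the work surface, if the arm or the gripper's body presses on something with over 40 N, if the wrist force passes 120 N, or if a joint passes its speed limit or range.

### The arm

A 6-joint arm with a two-finger parallel gripper is mounted at the origin on the work surface. World frame = base frame: x ahead of the robot, y to its left, z up, the work surface at z = 0. Lengths are in m, angles in degrees, forces in N, time in s.
With the tool pointing down it reaches from about 0.4 to 0.825 m from the base axis. Payload 7 kg.
Tool frame: the origin (TCP) lies midway between the tips of the shut fingers; the grasp point (between the pads) lies 19 mm behind it; z points along the fingers, y is the direction in which the jaws open and shut (so a half turn about z gives the same grasp; the last joint's range is limited). The gripper opens to 88 mm and grips with 3 to 60 N. Pads are 19 mm wide; open, the fingers measure 130 mm over their backs; the gripper's body (78 mm by 193 mm) begins 47 mm behind the grasp point.
Start: joints at [-60.327, 20.546, 0.682, 0, -70.136, -16.507], TCP at [0.154, -0.657, 0.194] pointing down, gripper open.
Joint ranges: [-176.03, 176.03], [-82.01, 121.73], [-58.28, 71.71], [-173.87, 95.51], [-174.79, -0.11], [-173.66, 173.66]. Speed limits (degrees/s): [136.94, 136.94, 172.46, 180, 180, 180].

### API

Orientations are given as a 3x3 rotation matrix whose columns are the frame's x, y, z axes.
In Python, from rig import robot gives the robot as it stands. Calls block until the motion is done:
- robot.goto(position, orientation): joint-space move of the TCP to a pose.
- robot.servo_line(position, ori=None, speed=0.15): straight line of the TCP; ori=None keeps the orientation; speed is the mean speed in m/s.
- robot.movej(angles): joint-space move.
- robot.move_gripper(opening): opening from 0.0 (shut) to 1.0 (fully open); the grip force is fixed at half the most; returns when the fingers have stopped.
- robot.dwell(seconds).
- robot.ik(position, orientation): joint angles nearest the present ones, or None.
- robot.grab_frame(name): name is "scene" or "top" or "wrist"; returns (picture, depth): 384x512x3 uint8, red, green, blue; 384x512 float32, m along the optical axis (not along the pixel's ray), 0 where there is no reading.
- robot.camera_info(name): a dict with "vfov" (degrees; the focal length in pixels is half the picture's height over the tangent of half this angle, whatever the lens; pixels are square), "cx", "cy" (the principal point, pixels), "view" (4x4, takes a point from world to camera coordinates); the wrist camera has in their place "T_tool_cam" (4x4, takes a point from camera to tool coordinates, whose origin is the TCP and whose axes are the flange's). Camera axes: x right, y down, z forward; pixel columns grow to the right and rows downward; lengths in m; the calibration is good to about 2 mm. A picture is of the moment at which its call begins: read the wrist's pose just before it. camera_info takes no time and is no camera call.
A pose or a line that the arm cannot do raises robot.Unreachable and nothing moves.
- robot.job_done(): hands the job in, once; it reports no verdict.
Readings, each from a call of its own:
- robot.read_t(): time.
- robot.read_qpos(): joint angles.
- robot.read_qvel(): joint speeds.
- robot.read_effort(): joint torques, N m.
- robot.read_position(): TCP position.
- robot.read_tcp_rot(): TCP orientation.
- robot.read_force(): force on the tool from outside, world axes, zero at the start.
- robot.read_ft_torque(): the same for the moment, N m.
- robot.read_grip_width(): opening from 0.0 (shut) to 1.0 (fully open).
Only numpy, scipy, OpenCV 4.12 (cv2) and the standard library are available. Lean on these libraries where they do the work, as an engineer would, in place of code of your own. Each camera call takes 0.05 s, during which the arm holds its last target.

## Working session

There is one attempt and no reset: what is moved stays moved. The work goes in short steps, each a Python script; the robot and the scene stay as the last script left them, time stands still between calls to the robot, and variables do not carry over. Pictures are saved under pics/ and viewed, and the job is handed in when it is done.

```bash
ls; mkdir -p pics; python3 - <<'E'
from rig import robot
import cv2, numpy as np
for n in ("scene","top","wrist"):
    p,d=robot.grab_frame(n)
    cv2.imwrite(f"pics/{n}0.png",p[:,:,::-1]); np.savez(f"pics/{n}0.npz",p=p,d=d)
    c=robot.camera_info(n); print(n,{k:(np.round(v,4).tolist() if hasattr(v,'shape') else v) for k,v in c.items()})
    print((d==0).mean(), d.min(), d.max())
print(robot.read_t(),robot.read_position(),robot.read_tcp_rot(),robot.read_grip_width())
E
```

```text
pics
scene {'vfov': 54.36280850114947, 'cx': 256.5376800527716, 'cy': 189.71077080977386, 'view': [[0.4803, 0.8771, -0.003, -0.2747], [0.7069, -0.3892, -0.5906, -0.3428], [-0.5192, 0.2816, -0.8069, 1.1556], [0.0, 0.0, 0.0, 1.0]]}
0.0037790934244791665 0.0 2.7394302
top {'vfov': 49.354932001825226, 'cx': 262.245260132799, 'cy': 188.13277483943077, 'view': [[0.0089, -0.9999, -0.0064, 0.0221], [-0.9905, -0.0079, -0.1371, 0.5474], [0.1371, 0.0075, -0.9905, 1.0128], [0.0, 0.0, 0.0, 1.0]]}
0.0041656494140625 0.0 1.9856162
wrist {'vfov': 63.166017038242664, 'cx': 255.37524676033794, 'cy': 192.27431245089457, 'T_tool_cam': [[-0.0016, -0.9539, -0.3001, 0.0823], [1.0, -0.0015, -0.0004, -0.0009], [-0.0001, -0.3001, 0.9539, -0.1907], [0.0, 0.0, 0.0, 1.0]]}
0.0041046142578125 0.0 1.4060676
0.15 [ 0.1536121  -0.65687491  0.19374148] [[-9.73740747e-01 -2.27659357e-01 -4.18858463e-04]
 [-2.27659702e-01  9.73740015e-01  1.20099819e-03]
 [ 1.34440772e-04  1.26481806e-03 -9.99999191e-01]] 1.0004074375858978
```

View pics/scene0.png

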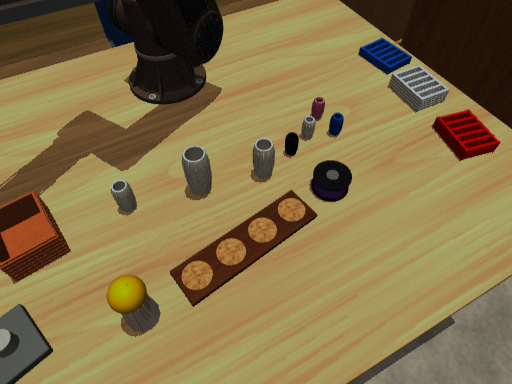

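View pics/top0.png

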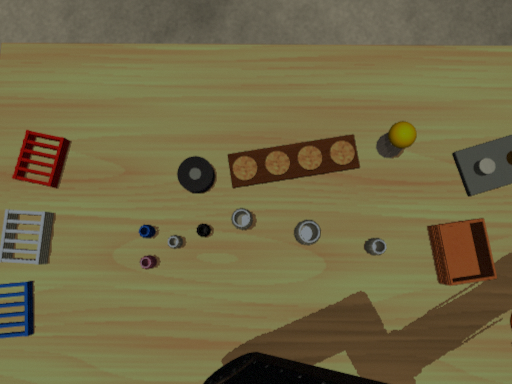

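View pics/wrist0.png

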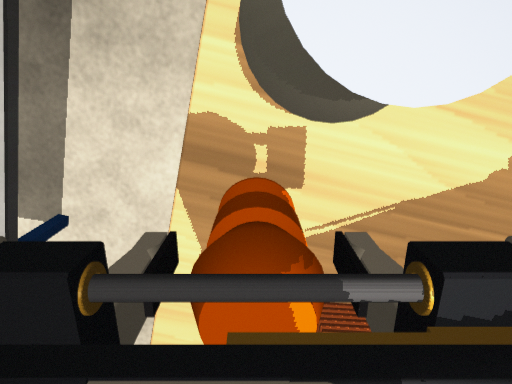

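The top view shows the four white vases standing at about (174,242), (242,219), (308,232) and (376,247). The board runs (230-358, 160). The lamp at (402,135) is on the -y end and the spool at (196,174) on the +y end, so the tallest goes to coaster_d and the shortest to coaster_a. Next I'll measure positions.

```bash
cat > h.py <<'E'
import numpy as np, cv2
def K(c): return 192/np.tan(np.radians(c['vfov']/2))
def cloud(d,c):
    f=K(c); v,u=np.mgrid[0:384,0:512]
    P=np.stack([(u-c['cx'])/f*d,(v-c['cy'])/f*d,d],-1)
    V=c['view']; return (P-V[:3,3])@V[:3,:3]
def ray(u,v,z,c):
    f=K(c); V=c['view']; r=np.array([(u-c['cx'])/f,(v-c['cy'])/f,1])@V[:3,:3]; o=-V[:3,:3].T@V[:3,3]
    return o+r*(z-o[2])/r[2]
def proj(P,c):
    q=c['view'][:3,:3]@np.asarray(P)+c['view'][:3,3]; f=K(c); return q[0]/q[2]*f+c['cx'],q[1]/q[2]*f+c['cy']
def fitc(xy):
    A=np.c_[2*xy,np.ones(len(xy))]; s=np.linalg.lstsq(A,(xy**2).sum(1),rcond=None)[0]
    return s[0],s[1],np.sqrt(s[2]+s[0]**2+s[1]**2)
E
python3 - <<'E'
from rig import robot
from h import *
t=np.load('pics/top0.npz'); c=robot.camera_info('top'); W=cloud(t['d'],c)
s=np.load('pics/scene0.npz'); cs=robot.camera_info('scene'); S=cloud(s['d'],cs)
print('table z',np.median(W[280:340,100:200,2]),np.median(S[300:340,200:250,2]))
for (u,v) in [(174,242),(242,219),(308,232),(376,247),(147,231),(148,262),(204,230)]:
    w=W[v-18:v+19,u-18:u+19].reshape(-1,3); w=w[w[:,2]>.02]
    zt=np.percentile(w[:,2],97); r=w[w[:,2]>zt-.006]
    x0,y0=r[:,:2].mean(0)
    m=(np.hypot(S[...,0]-x0,S[...,1]-y0)<.045)&(S[...,2]>.012)
    q=S[m]; zs=np.percentile(q[:,2],99); rs=q[q[:,2]>zs-.006]
    print((u,v),'z',zt.round(4),'top fit',np.round(fitc(r[:,:2]),4),'| scene z',zs.round(4),np.round(fitc(rs[:,:2]),4),len(rs), 'allmid',np.round((q.min(0)+q.max(0))/2,3)[:2])
# coasters
hsv=cv2.cvtColor(t['p'],cv2.COLOR_RGB2HSV)
for n,I,C,cc in (('top',t['p'],W,c),('scene',s['p'],S,cs)):
    hsv=cv2.cvtColor(I,cv2.COLOR_RGB2HSV); g=cv2.cvtColor(I,cv2.COLOR_RGB2GRAY)
    m=((C[...,2]>.003)&(C[...,2]<.03)&(hsv[...,0]<18)&(hsv[...,1]>110)&(hsv[...,2]>110)&(C[...,0]>.5)).astype(np.uint8)
    m=cv2.morphologyEx(m,cv2.MORPH_CLOSE,np.ones((3,3)));cv2.imwrite(f'pics/m_{n}.png',m*255)
    for k in cv2.findContours(m,0,2)[0]:
        if cv2.contourArea(k)<150: continue
        (u,v),ax,a=cv2.fitEllipse(k); print(n,np.round((u,v),1),np.round(ax,1),np.round(ray(u,v,.016,cc),4))
    m=((C[...,2]>.03)&(hsv[...,0]>15)&(hsv[...,0]<30)&(hsv[...,1]>200)&(C[...,0]>.5))
    q=C[m]; print('lamp',q.mean(0).round(3),len(q))
for C in (W,S):
    m=(C[...,2]>.035)&(C[...,2]<.055)&(abs(C[...,1]-.18)<.12)&(abs(C[...,0]-.56)<.08)
    q=C[m]; print('spool',((q.min(0)+q.max(0))/2).round(3), q.min(0).round(3),q.max(0).round(3))
E
```

```text
table z 0.0014720149154764457 0.00015094116035594532Traceback (most recent call last):
  File "<stdin>", line 11, in <module>
    return _quantile_unchecked(
        a, q, axis, out, overwrite_input, method, keepdims, weights)
    return _ureduce(a,
                    func=_quantile_ureduce_func,
    ...<5 lines>...
                    overwrite_input=overwrite_input,
                    method=method)
    r = func(a, **kwargs)
    result = _quantile(arr,
                       quantiles=q,
    ...<2 lines>...
                       out=out,
                       weights=wgt)
    slices_having_nans = np.isnan(arr[-1, ...])
                                  ~~~^^^^^^^^^
IndexError: index -1 is out of bounds for axis 0 with size 0
```

```bash
python3 - <<'E'
from rig import robot
from h import *
t=np.load('pics/top0.npz'); c=robot.camera_info('top'); W=cloud(t['d'],c)
s=np.load('pics/scene0.npz'); cs=robot.camera_info('scene'); S=cloud(s['d'],cs)
for (u,v) in [(174,242),(242,219),(308,232),(376,247),(147,231),(148,262),(204,230)]:
    w=W[v-18:v+19,u-18:u+19].reshape(-1,3); print((u,v),w.max(0).round(3),w.mean(0).round(3), (w[:,2]>.02).sum())
for (u,v) in [(196,170),(263,160),(123,195),(308,127),(197,275),(291,210)]:
    print('scene',(u,v),S[v-8:v+9,u-8:u+9].reshape(-1,3).mean(0).round(3))
print(W[::60,::80,2].round(3)); print(t['d'][::60,::80].round(3)); print(S[::60,::80,2].round(3))
E
```

```text
(174, 242) [0.458 0.3   1.078] [0.411 0.25  0.011] 146
(242, 219) [0.518 0.126 1.078] [0.47  0.077 0.022] 244
(308, 232) [0.486 0.019 1.078] [ 0.439 -0.088  0.034] 387
(376, 247) [0.449 0.019 1.078] [ 0.403 -0.26   0.018] 282
(147, 231) [0.485 0.371 1.078] [0.438 0.32  0.008] 156
(148, 262) [0.406 0.364 1.078] [0.361 0.313 0.011] 167
(204, 230) [0.489 0.224 1.078] [0.442 0.174 0.015] 130
scene (196, 170) [ 0.461 -0.088  0.102]
scene (263, 160) [0.486 0.064 0.075]
scene (123, 195) [ 0.415 -0.248  0.06 ]
scene (308, 127) [0.411 0.243 0.031]
scene (197, 275) [ 0.648 -0.178  0.024]
scene (291, 210) [0.606 0.07  0.021]
[[-0.734 -0.749 -0.753 -0.752 -0.746 -0.752 -0.749]
 [ 0.002  0.001  0.001 -0.002  0.     0.005 -0.002]
 [-0.001  0.001  0.003 -0.001 -0.     0.003  0.004]
 [ 0.001  0.001  0.002  0.013  0.     0.     0.022]
 [ 0.006  0.004  0.001  0.001 -0.     0.003  0.046]
 [ 0.     0.004  0.003  0.004 -0.001  0.001 -0.   ]
 [-0.002  0.001  0.002  0.201 -0.     0.002 -0.001]]
[[1.96  1.974 1.976 1.971 1.963 1.966 1.961]
 [1.14  1.139 1.137 1.139 1.136 1.129 1.135]
 [1.12  1.116 1.113 1.115 1.113 1.108 1.105]
 [1.095 1.094 1.091 1.078 1.09  1.089 1.066]
 [1.069 1.069 1.071 1.07  1.07  1.065 1.021]
 [1.054 1.049 1.049 1.046 1.05  1.046 1.047]
 [1.036 1.032 1.03  0.839 1.029 1.026 1.028]]
[[ 0.053 -0.006  0.342 -0.415  0.002 -0.179 -0.054]
 [-0.62  -0.001  0.113  0.    -0.001  0.026 -0.26 ]
 [ 0.001  0.    -0.002 -0.001  0.001  0.001  0.   ]
 [ 0.001  0.002  0.003 -0.     0.046  0.    -0.001]
 [ 0.022  0.002 -0.001  0.011  0.     0.001 -0.   ]
 [-0.001 -0.    -0.001 -0.     0.002 -0.002 -0.753]
 [ 0.022  0.001 -0.001 -0.002  0.001 -0.75  -0.749]]
```

```bash
python3 - <<'E'
import cv2,numpy as np
t=np.load('pics/top0.npz');
cv2.imwrite('pics/topcrop.png',cv2.resize(t['p'][130:290,130:430,::-1],None,fx=2.6,fy=2.6,interpolation=2))
E
```

```text
(no output)
```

View pics/topcrop.png

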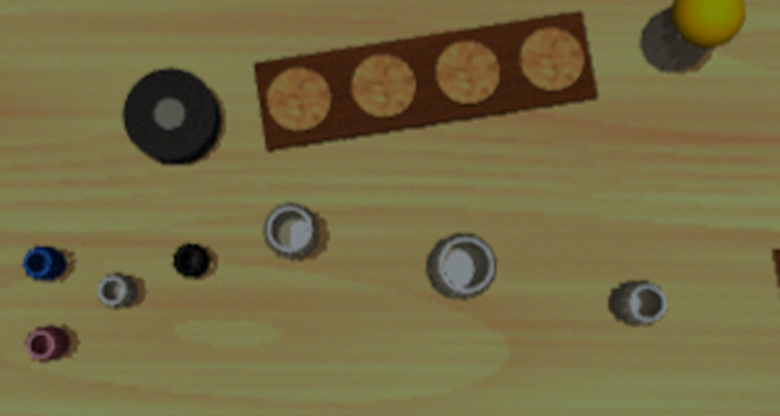

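```bash
cat > m.py <<'E'
from rig import robot
from h import *
t=np.load('pics/top0.npz'); c=robot.camera_info('top'); W=cloud(t['d'],c)
s=np.load('pics/scene0.npz'); cs=robot.camera_info('scene'); S=cloud(s['d'],cs)
W[t['d']==0]=np.nan; S[s['d']==0]=np.nan
for (u,v) in [(174,242),(242,219),(308,232),(376,247),(147,231),(148,262),(204,230)]:
    w=W[v-18:v+19,u-18:u+19].reshape(-1,3); w=w[(w[:,2]>.02)&(w[:,2]<.2)]
    zt=np.percentile(w[:,2],95); r=w[w[:,2]>zt-.01]
    x0,y0=r[:,:2].mean(0)
    m=(np.hypot(S[...,0]-x0,S[...,1]-y0)<.045)&(S[...,2]>.012)
    q=S[m]; zs=np.percentile(q[:,2],98); rs=q[q[:,2]>zs-.008]
    print((u,v),'z',zt.round(4),'top fit',np.round(fitc(r[:,:2]),4),'| scene z',zs.round(4),np.round(fitc(rs[:,:2]),4),len(rs), 'mid',np.round((np.nanpercentile(q,1,axis=0)+np.percentile(q,99,axis=0))/2,3)[:2])
for n,I,C,cc in (('top',t['p'],W,c),('scene',s['p'],S,cs)):
    hsv=cv2.cvtColor(I,cv2.COLOR_RGB2HSV)
    m=((C[...,2]>.004)&(C[...,2]<.03)&(hsv[...,0]<20)&(hsv[...,1]>90)&(hsv[...,2]>115)&(abs(C[...,0]-.62)<.1)&(C[...,1]>-.25)&(C[...,1]<.13)).astype(np.uint8)
    m=cv2.morphologyEx(m,cv2.MORPH_CLOSE,np.ones((3,3)));m=cv2.morphologyEx(m,cv2.MORPH_OPEN,np.ones((5,5)))
    for k in cv2.findContours(m,0,2)[0]:
        if cv2.contourArea(k)<150: continue
        (u,v),ax,a=cv2.fitEllipse(k); print(n,np.round((u,v),1),np.round(ax,1),np.round(ray(u,v,.016,cc),4))
    m=((C[...,2]>.03)&(C[...,2]<.2)&(hsv[...,0]>15)&(hsv[...,0]<32)&(hsv[...,1]>220)&(C[...,0]>.5))
    q=C[m]; print('lamp',q.mean(0).round(3),q.max(0).round(3),len(q))
    m=(C[...,2]>.035)&(C[...,2]<.055)&(abs(C[...,1]-.18)<.12)&(abs(C[...,0]-.59)<.1)
    q=C[m]; print('spool',((q.min(0)+q.max(0))/2).round(3), q.min(0).round(3),q.max(0).round(3))
E
python3 m.py
```

```text
(174, 242) z 0.0645 top fit [0.4116 0.2409 0.0124] | scene z 0.0617 [0.4121 0.2414 0.0121] 66 mid [0.413 0.241]
(242, 219) z 0.1073 top fit [0.4672 0.0744 0.0196] | scene z 0.1051 [0.4675 0.0752 0.0194] 141 mid [0.468 0.074]
(308, 232) z 0.1291 top fit [ 0.4359 -0.0805  0.0231] | scene z 0.1268 [ 0.4363 -0.0798  0.0229] 188 mid [ 0.437 -0.081]
(376, 247) z 0.085 top fit [ 0.4045 -0.2489  0.0159] | scene z 0.0835 [ 0.4045 -0.2485  0.016 ] 132 mid [ 0.405 -0.248]
(147, 231) z 0.0638 top fit [0.4367 0.3114 0.0125] | scene z 0.0616 [0.4369 0.3123 0.012 ] 67 mid [0.438 0.311]
(148, 262) z 0.0635 top fit [0.3615 0.3052 0.0126] | scene z 0.061 [0.3619 0.3063 0.0122] 65 mid [0.363 0.306]
(204, 230) z 0.0637 top fit [0.4404 0.171  0.0124] | scene z 0.0612 [0.4403 0.1718 0.0122] 71 mid [0.442 0.171]
top [244.5 167.6] [21.4 22.4] [0.6033 0.0733 0.016 ]
top [277.2 162.4] [21.4 22.1] [ 0.6178 -0.0113  0.016 ]
top [309.3 157.2] [21.7 22.3] [ 0.6322 -0.0944  0.016 ]
top [341.9 152. ] [20.8 22.9] [ 0.6465 -0.1788  0.016 ]
lamp [ 0.66  -0.306  0.134] [ 0.693 -0.27   0.153] 531
spool [0.581 0.195 0.047] [0.537 0.151 0.041] [0.625 0.239 0.054]
scene [196.5 274.8] [27.5 31.3] [ 0.6442 -0.1783  0.016 ]
scene [230.6 251.3] [26.1 29. ] [ 0.6304 -0.0943  0.016 ]
scene [262.  229.6] [24.3 27.7] [ 0.6162 -0.0105  0.016 ]
scene [291.1 209.3] [22.4 27. ] [0.6017 0.0733 0.016 ]
lamp [ 0.675 -0.299  0.136] [ 0.697 -0.269  0.149] 1128
spool [0.558 0.153 0.045] [0.49  0.065 0.035] [0.625 0.241 0.054]
```

Measurements from the two cameras agree to about 2 mm. Next I check reachability.

```bash
cat > plan.py <<'E'
from rig import robot
import numpy as np
V={'tall':((.4361,-.0801),.088,.126),'second':((.4674,.0748),.070,.104),'third':((.4045,-.2487),.055,.082),'short':((.4119,.2412),.036,.060)}
T={'tall':(.6454,-.1786),'second':(.6313,-.0944),'third':(.6170,-.0109),'short':(.6025,.0733)}
u=np.array([.6025-.6454,.0733+.1786]);u/=np.linalg.norm(u)
def R(s=1,ang=0):
    n=s*np.array([u[1],-u[0]]); a=np.radians(ang); n=np.array([[np.cos(a),-np.sin(a)],[np.sin(a),np.cos(a)]])@n
    y=np.array([n[0],n[1],0]);z=np.array([0,0,-1.]);return np.c_[np.cross(y,z),y,z]
H=.27
E
python3 - <<'E'
from plan import *
for s in (1,-1):
    for k in V:
        for (p,z) in ((V[k][0],V[k][1]-.019),(V[k][0],H),(T[k],V[k][1]-.002),(T[k],H)):
            q=robot.ik([*p,z],R(s)); print(s,k,z,None if q is None else np.round(q,0))
print(robot.ik([.154,-.657,.27],robot.read_tcp_rot()))
E
```

```text
1 tall 0.06899999999999999 None
1 tall 0.27 None
1 tall 0.086 [   1.   25.   -8.    0.  -57. -172.]
1 tall 0.27 [   1.   18.    7.    0.  -79. -172.]
1 second 0.051000000000000004 [ 33.  10. -35.   0. -45. 157.]
1 second 0.27 [ 33.  -1. -16.   0. -75. 157.]
1 second 0.068 None
1 second 0.27 None
1 third 0.036000000000000004 [  -8.   12.  -36.    0.  -42. -163.]
1 third 0.27 [  -8.   -1.  -16.    0.  -75. -163.]
1 third 0.053 [ 17.  22. -17.   0. -51. 173.]
1 third 0.27 [ 17.  13.  -0.   0. -77. 173.]
1 short 0.016999999999999998 [ 54.  14. -37.   0. -40. 136.]
1 short 0.27 [ 54.  -1. -16.   0. -75. 136.]
1 short 0.033999999999999996 [ 25.  23. -19.   0. -48. 164.]
1 short 0.27 [ 25.  12.  -1.   0. -77. 164.]
-1 tall 0.06899999999999999 [ 15.   6. -37.   0. -47.  -6.]
-1 tall 0.27 [ 15.  -5. -19.   0. -75.  -6.]
-1 tall 0.086 [  1.  25.  -8.   0. -57.   8.]
-1 tall 0.27 [  1.  18.   7.   0. -79.   8.]
-1 second 0.051000000000000004 [ 33.  10. -35.   0. -45. -23.]
-1 second 0.27 [ 33.  -1. -16.   0. -75. -23.]
-1 second 0.068 [  9.  23. -13.   0. -54.   1.]
-1 second 0.27 [  9.  15.   3.   0. -78.   1.]
-1 third 0.036000000000000004 [ -8.  12. -36.   0. -42.  17.]
-1 third 0.27 [ -8.  -1. -16.   0. -75.  17.]
-1 third 0.053 [ 17.  22. -17.   0. -51.  -7.]
-1 third 0.27 [ 17.  13.  -0.   0. -77.  -7.]
-1 short 0.016999999999999998 [ 54.  14. -37.   0. -40. -44.]
-1 short 0.27 [ 54.  -1. -16.   0. -75. -44.]
-1 short 0.033999999999999996 [ 25.  23. -19.   0. -48. -16.]
-1 short 0.27 [ 25.  12.  -1.   0. -77. -16.]
[-6.03037099e+01  1.86586815e+01  7.64148140e+00 -1.34881667e-02
 -7.90544639e+01 -1.65343978e+01]
```

```bash
cat >> plan.py <<'E'
def pick(k):
    (x,y),g,h=V[k]; r=R(-1)
    robot.goto([x,y,max(H-.07,g+.12)] ,r)
    robot.servo_line([x,y,g-.019],speed=.12)
    f0=robot.read_force()
    robot.move_gripper(0.0); w=robot.read_grip_width()
    print(k,'t',robot.read_t(),'width mm',w*88,'pos',np.round(robot.read_position(),4),'f',np.round(f0,1))
    robot.servo_line([x,y,H],speed=.2)
    print('after lift width',robot.read_grip_width()*88,'f',np.round(robot.read_force(),2))
def place(k):
    x,y=T[k]; g=V[k][1]; r=R(-1); zp=g-.019+.016+.0012
    robot.goto([x,y,H],r)
    robot.servo_line([x,y,zp+.03],speed=.18)
    robot.servo_line([x,y,zp],speed=.05)
    print('place',np.round(robot.read_position(),4),'f',np.round(robot.read_force(),2))
    robot.move_gripper(1.0); robot.dwell(.1)
    robot.servo_line([x,y,zp+.05],speed=.1)
    robot.servo_line([x,y,H-.04],speed=.25)
    print('t',robot.read_t())
def shot(tag,names=('top','scene')):
    import cv2
    for n in names:
        p,d=robot.grab_frame(n); cv2.imwrite(f'pics/{n}{tag}.png',p[:,:,::-1]); np.savez(f'pics/{n}{tag}.npz',p=p,d=d)
E
python3 - <<'E'
from plan import *
p=robot.read_position()
robot.servo_line([p[0],p[1],.28],speed=.2)
x,y=V['tall'][0]
robot.goto([x,y,H],R(-1))
pick('tall'); shot('1')
E
```

```text
tall t 5.3083 width mm 57.24356725055518 pos [ 0.4359 -0.0802  0.069 ] f [-0.5 -0.2  0.7]
after lift width 57.08443219399011 f [ 0.41 -0.3  -2.2 ]
```

View pics/scene1.png

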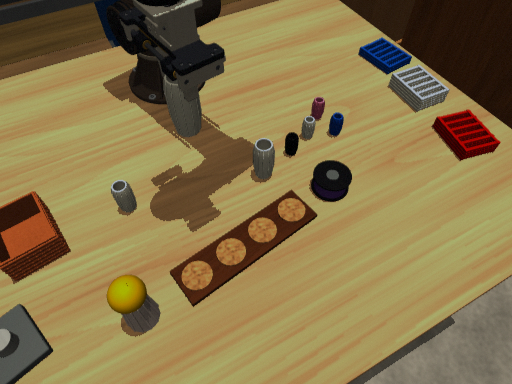

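The tallest vase hangs upright in the gripper at about (185,105), and everything else is unmoved. I'll place it.

```bash
python3 - <<'E'
from plan import *
place('tall'); shot('2')
pick('second')
place('second'); shot('3')
E
```

```text
place [ 0.6454 -0.1786  0.0859] f [ 0.38 -0.04 -1.23]
t 11.2583
second t 14.675 width mm 47.691308312239215 pos [0.4674 0.0747 0.0511] f [ 1.8 -0.9 -0.3]
after lift width 47.29204505402792 f [ 0.08  0.25 -1.33]
place [ 0.6313 -0.0944  0.0679] f [ 0.24 -0.31 -1.97]
t 20.9167
```

View pics/scene3.png

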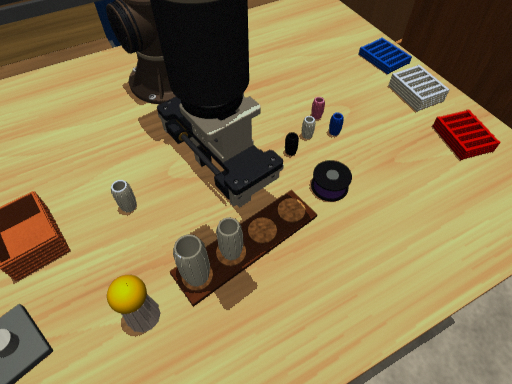

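View pics/top3.png

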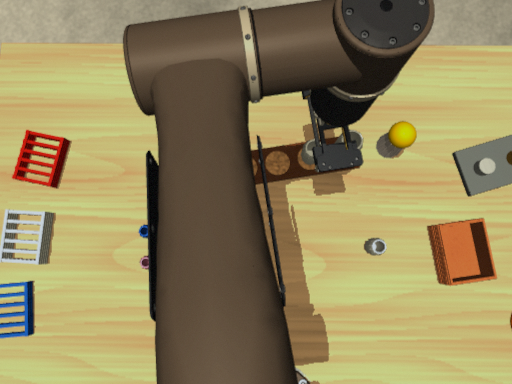

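Both vases stand upright on their coasters, the tallest at (192,262) and the second at (230,238). I'll carry on with the other two.

```bash
python3 - <<'E'
from plan import *
pick('third'); place('third')
pick('short'); place('short')
x,y=V['short'][0]
robot.goto([x,y,H],R(-1)); shot('4')
print(robot.read_t())
E
cat > chk.py <<'E'
import sys
from rig import robot
from h import *
tag=sys.argv[1]
T={'tall':(.6454,-.1786,.142),'second':(.6313,-.0944,.12),'third':(.6170,-.0109,.098),'short':(.6025,.0733,.076)}
Tc=dict(top={'tall':(.6465,-.1788),'second':(.6322,-.0944),'third':(.6178,-.0113),'short':(.6033,.0733)},scene={'tall':(.6442,-.1783),'second':(.6304,-.0943),'third':(.6162,-.0105),'short':(.6017,.0733)})
for n in ('top','scene'):
    t=np.load(f'pics/{n}{tag}.npz'); c=robot.camera_info(n); W=cloud(t['d'],c); W[t['d']==0]=np.nan
    for k,(x,y,z) in T.items():
        m=(np.hypot(W[...,0]-x,W[...,1]-y)<.04)&(W[...,2]>z-.009)&(W[...,2]<z+.012)
        q=W[m]
        if len(q)<15: print(n,k,'hidden',len(q)); continue
        f=np.array(fitc(q[:,:2])); print(n,k,len(q),f.round(4),'z',np.percentile(q[:,2],95).round(3),'off mm',((f[:2]-Tc[n][k])*1000).round(1))
E
python3 chk.py 4
```

```text
third t 24.4667 width mm 37.41098051809953 pos [ 0.4044 -0.2486  0.0359] f [0.9 0.  0.9]
after lift width 37.27013997776199 f [ 0.44  0.02 -0.52]
place [ 0.6171 -0.0109  0.0531] f [-0.52  0.34 -1.08]
t 31.3333
short t 35.225 width mm 29.02122295986166 pos [0.4119 0.2411 0.0169] f [-0.2  0.4  0.3]
after lift width 29.088915955152885 f [ 0.61 -0.5  -0.31]
place [0.6026 0.0733 0.0342] f [ 1.02  0.26 -0.67]
t 42.25
43.3583
top tall 169 [ 0.6448 -0.1784  0.0232] z 0.146 off mm [-1.7  0.4]
top second 134 [ 0.6307 -0.0938  0.0196] z 0.124 off mm [-1.5  0.6]
top third 106 [ 0.6165 -0.012   0.0161] z 0.102 off mm [-1.3 -0.7]
top short 82 [0.602  0.0736 0.0128] z 0.08 off mm [-1.3  0.3]
scene tall 301 [ 0.6462 -0.178   0.0231] z 0.143 off mm [2.  0.3]
scene second 219 [ 0.6321 -0.0934  0.0193] z 0.121 off mm [1.7 0.9]
scene third 158 [ 0.6177 -0.0115  0.0159] z 0.099 off mm [ 1.5 -1. ]
scene short 114 [0.6029 0.074  0.0125] z 0.077 off mm [1.2 0.7]
```

View pics/scene4.png

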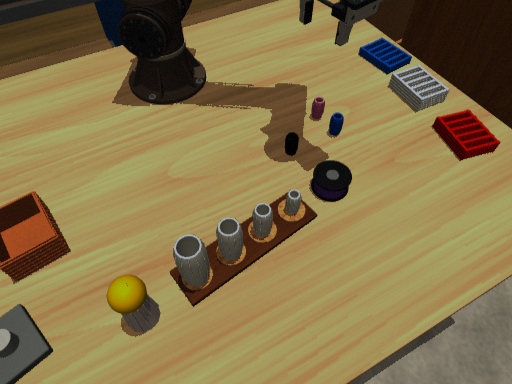

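View pics/top4.png

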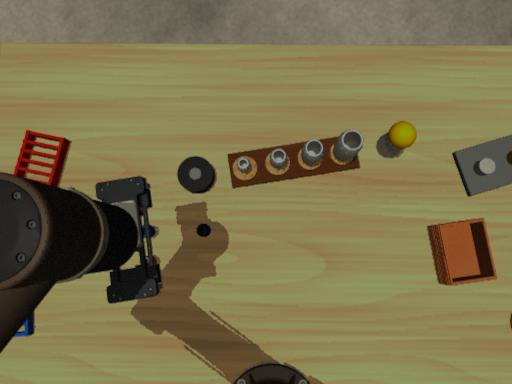

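The four vases step down from the lamp end (192,262) to the spool end (293,203), each within about 2 mm of its coaster centre. The lamp, spool and look-alikes are where they were, and the gripper is clear. I'm handing in.

```bash
python3 - <<'E'
from rig import robot
print(robot.job_done(), robot.read_t())
E
```

```text
the job is handed in; nothing more can be done
the job is handed in; nothing more can be done
```

All four white vases now stand upright on the coasters, and I handed the job in at about 43 s of the 106 s. From the lamp (-y) end the order is tallest on d, second on c, third on b and shortest on a, next to the spool.

- **Centring:** in the last pictures, each rim centre was within about 2 mm of its coaster's centre. The two cameras disagree along x by 2.5–4 mm: the top camera reads about -1.5 mm and the scene camera about +1.6 mm. The offset changes sign between the cameras, so I put it down to calibration and moved nothing further.
- **Height:** rim heights matched vases standing on the coasters to within 1 mm in the scene camera. The top camera read them about 4 mm high, and had read 2–3 mm high before I moved anything.
- **Surroundings:** by eye, the lamp, the spool and the visible look-alikes had not moved in the last pictures. I did not measure them again. The gripper was clear of everything.

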